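# Tip a mortar coupon upright against the stop and stand it in the compression fixture

### The arm

A 7-joint arm with a two-finger parallel gripper is mounted at the origin on the work surface. World frame = base frame: x ahead of the robot, y to its left, z up, the work surface at z = 0. Lengths are in m, angles in rad, forces in N, time in s.
With the tool pointing down it reaches from about 0.425 to 0.95 m from the base axis. Payload 4.7 kg.
Tool frame: the origin (TCP) lies at the very end of the fingers, on their centre line; the grasp point (between the pads) lies 19 mm behind it (env.hold_point_z is the distance from the TCP to the grasp point, in m); z points along the fingers, y is the line along which they close (so a half turn about z gives the same grasp; the last joint's range is limited). The gripper opens to 85 mm and grips with 20 to 120 N. Pads are 22 mm wide; open, the fingers measure 114 mm over their backs; the gripper's body (76 mm by 85 mm) begins 54 mm behind the grasp point. The pads swing forward as they close: fully open they stand 13 mm farther back than shut.
Start: joints at [1.131, 0.469, -0.049, 1.532, 0.024, 1.141, -0.082], TCP at [0.27, -0.619, 0.231] pointing down, gripper open.
Joint ranges: [-2.59, 2.59], [-0.33, 1.99], [-1.39, 1.29], [0.1, 2.45], [-1.04, 4.18], [0.21, 1.99], [-2.66, 2.66]. Speed limits (rad/s): [2.57, 2.57, 3.14, 3.14, 3.14, 3.14, 3.14].

### API

Orientations are given as a unit quaternion [x, y, z, w].
In Python, from cell import env, get_image, recognise gives the robot as it stands.
- The arm moves only by the tool apply_moves, never from a script. Its argument "increments" is a list of rows, each a list of 3 entries, a list of its own where there are three numbers: the shift along the tool's x, y, z in mm, then the turn, a rotation vector about the tool's x, y, z in rad, then the gripper's target within -1 to 1 (shut at 1, half-way at 0, fully open at -1). In form: [[[dx, dy, dz], [ax, ay, az], fingers], ...]. A call has exactly 8 rows; each row shifts and turns the commanded pose from where the row before left it, along the tool's axes as they then stand; what a row does not reach is not made up. A row lasts 1/8 s, in which the tool goes at most 62.5 mm and 10.7 degrees, less where a joint would pass 70% of its speed; a pose out of reach is approached as far as the arm can. A call is refused whole if a number of a shift passes 62.5 or a number of a turn 0.188, either way. A call with a gripper value outside its range is refused whole. The fingers move at their own pace and stop on an object; "newtons" is the grip in N (left out, the last holds). Time passes only in rows, so rows that do not move let the fingers close, or fill a call up. It gives the time, the measured TCP pose, the force, the opening and the grip force at its end, in the units of the state.
- env.observe(): the state, without advancing time (a new reading comes with each control period).
- get_image(name): name is "scene" or "top" or "wrist"; returns a dict with "pixels" (384x512x3 uint8, red, green, blue), "range_z" (384x512 float32, m along the optical axis (not along the pixel's ray), 0 where there is no reading), "fx", "fy", "cx", "cy" (pixels), "view" (4x4, takes a point from world to camera coordinates); the wrist camera has in their place "T_tool_cam" (4x4, takes a point from camera to tool coordinates, whose origin is the TCP and whose axes are the flange's). Camera axes: x right, y down, z forward; pixel columns grow to the right and rows downward; lengths in m; the calibration is good to about 2 mm. A picture is of the moment at which its call begins: read the wrist's pose just before it.
- env.job_done(): hands the job in; it is judged then, once.
Trained networks look in the newest picture that a camera, given by its name, has taken for a name from the list of things; names that differ only in an ending like _2 or _b are one class to them, and where a whole thing is asked for, a point or a joint stands for the part that bears it (a point fixed in the world has none). Each returns a list of dicts, best first, with "confidence" (0 to 1); they miss things now and then, are a little off and sometimes report something else, mostly with a low value. They report only what shows in the picture. A call takes as long as a camera call. They do not tell look-alikes from the thing itself.
- recognise(thing, camera): "bbox" ([left, top, right, bottom] in pixels, round what is visible of it).
The state is a dict: "time": time; "joint_pos": joint angles; "qvel": joint speeds; "tau": joint torques, N m; "ee_pos": TCP position; "eef_rot": TCP orientation; "contact_force": force on the tool from outside, world axes, zero at the start; "torque": the same for the moment, N m; "width": opening from 0.0 (shut) to 1.0 (fully open); "finger_force": force on a finger pad.
Only numpy, scipy, OpenCV 4.12 (cv2) and the standard library are available. Lean on these libraries where they do the work, as an engineer would, in place of code of your own. Each camera call takes 0.05 s, during which the arm holds its last target. There are 200 camera calls.

### The job

Get the flat mortar coupon ready for its edgewise test: push it up against the bolted steel angle stop, tip it up onto its short end with its foot against the stop, and let go of it standing upright there, flush with the stop. Then take it again across its thickness and stand it on its end in the aluminium-cheeked support fixture, centred between the two cheeks with its foot down in the groove on the base plate, and let go. The mortar is brittle, so do not drop it or let it topple, and leave the other things on the bench where they are.

Things in the scene. Friction and masses are not known exactly. Their poses are not given: they have to be found in the camera images.
- coupon: Flat grey mortar slab 130 x 60 x 18 mm, about 0.31 kg, brittle, symmetric: either short end may be the foot. Origin at its centre; x along the 130 mm, y along the 60 mm, z through the 18 mm. Starts flat on the bench, robot's side of the stop, length within about 20 degrees of square to the stop, nearer end 20 to 90 mm from it. (The longer, thicker mortar bar is another test piece.)
- stop_face (a point): Middle of the front face's foot line of the angle stop, at bench level. Dark steel angle bolted down: upright leg 170 mm long (y), 40 high, 10 thick, flat front face towards the robot; foot flange, gussets and bolts behind, 60 mm deep in all. x square into the face, away from the coupon; z up. Stands in the left or right half; place and yaw vary.
- fixture_seat (a point): Middle of the groove floor of the support fixture: top of its steel base plate (130 x 200 x 14 mm), 14 mm above the bench. Two aluminium slide plates, 10 mm high, leave a groove 28 mm wide (along x) for the coupon's foot; it runs along y from cheek to cheek, z up. x points roughly away from the robot. Fixed, in the half opposite to the stop; place and yaw vary.
- cheek_top (a point): Point midway between the fixture's two upright cheeks, level with their tops, 110 mm straight above the groove floor; axes as there. Each aluminium cheek is 56 mm (x) by 12 mm (y); the clear space between them is 72 mm (y), open at the top and, above the slide plates, at front and back. A standing coupon leaves only 6 mm beside each cheek: no room for fingers there.
- prism: Bystander: mortar bar 160 x 40 x 40 mm lying on the bench between stop and fixture. Origin at the middle of its underside, x along its length.
- tile: Bystander: square fired-clay tile 98 x 98 x 9 mm lying flat at the right. Origin at the middle of its underside.
- pliers: Bystander: pliers 180 mm long with green grips, lying at the left. Origin near the pivot, on the bench, x towards the jaws.
- fitting: Bystander: turned brass fitting, 32 mm across and 30 mm high, near the outer end of the left-hand one of stop and fixture. Origin at the middle of its underside.
- connector_a: Bystander: round metal plug connector 25 mm across, 40 mm high, standing at the back of the bench. Origin at the middle of its underside.
- connector_b: Bystander: the second plug connector, same as the first.
- nut: Bystander: large steel hex nut, 42 mm across, 19 mm high, beyond the outer end of the right-hand one of stop and fixture. Origin at the middle of its underside.
- oil: Bystander: grey oil can 52 mm across, 100 mm high, standing in the middle, robot side of the mortar bar. Origin at the middle of its underside.
Not all that is in view belongs to the job. Leave any pink or yellow look-alike of the coupon alone.

How it is judged:
On the way, in this order (a step that is already met when the one before it is completed fails the run):
1. the coupon is being tipped up, 27 to 61 degrees from flat, with its foot within about 20 mm of the stop's face and of the bench (angle between the x axis of coupon and the z axis of stop_face, either way round between 0.5 and 1.1 rad and x of coupon in the frame of stop_face between -0.085 and 0 m and z of coupon in the frame of stop_face below 0.085 m and y of coupon in the frame of stop_face between -0.085 and 0.085 m), for 0.1 s.
2. the coupon stands on its short end within 5 mm of flush with the stop's face, within 5 degrees of upright, let go (angle between the x axis of coupon and the z axis of stop_face, either way round below 0.087 rad and x of coupon in the frame of stop_face between -0.014 and 0 m and z of coupon in the frame of stop_face below 0.069 m and y of coupon in the frame of stop_face between -0.085 and 0.085 m and angle between the z axis of coupon and the x axis of stop_face, either way round below 0.15 rad and contact force between coupon and the fingers below 0.05 N and linear speed of coupon below 0.03 m/s), for 0.2 s.
At the end, for the whole second after the job is handed in: the coupon stands on a short end in the fixture, its foot on the base plate in the groove (centre 65 mm +-4 mm above the groove floor, within 7 mm of the groove's middle across it and 8 mm along it), within 4 degrees of upright, released and at rest (x of coupon in the frame of fixture_seat between -0.007 and 0.007 m and y of coupon in the frame of fixture_seat between -0.008 and 0.008 m and z of coupon in the frame of fixture_seat between 0.061 and 0.069 m and angle between the x axis of coupon and the z axis of fixture_seat, either way round below 0.07 rad and angle between the z axis of coupon and the x axis of fixture_seat, either way round below 0.2 rad and contact force between coupon and the fingers below 0.05 N and linear speed of coupon below 0.03 m/s and angular speed of coupon below 0.3 rad/s); the robot touches nothing.
It fails at once if the coupon topples or swings round fast (over 5 rad/s) (angular speed of coupon above 5 rad/s).
It fails at once if the coupon is dropped (falls free faster than 0.45 m/s) (linear speed of coupon above 0.45 m/s and contact force between coupon and the fingers below 0.05 N).
It fails at once if another thing on the bench is moved by more than 30 mm (distance of any of prism, tile, pliers, fitting, connector_a, connector_b, nut, oil from where it was at the start of the episode above 0.03 m).
It also fails if it takes over 61 s, if anything falls off the work surface, if the arm or the gripper's body presses on something with over 40 N, if the wrist force passes 120 N, or if a joint passes its speed limit or range.

## Working session

There is one attempt and no reset: what is moved stays moved. The work goes in short steps, Python scripts to look and compute and a tool call to move; the robot and the scene stay as the last step left them, time stands still between calls to the robot, and variables do not carry over. Pictures are saved under pics/ and viewed, at most 10 in all, crops included, and the job is handed in when it is done.

Besides the shell and the picture viewer there is one more tool, called after ">>>" as name([rows], argument=value, ...), one row to a line, values as JSON. apply_moves: Moves the arm, as the interface text tells. Its arguments: {"type":"object","properties":{"increments":{"type":"array"},"newtons":{"type":"number"}},"required":["increments"]}

```bash
ls; mkdir -p pics; cat > h.py <<'E'
import numpy as np, cv2
from scipy.spatial.transform import Rotation as R
from cell import env, get_image, recognise
def cloud(name):
    s=env.observe(); im=get_image(name)
    z=im["range_z"].astype(float); v,u=np.indices(z.shape)
    P=np.stack([(u-im["cx"])/im["fx"]*z,(v-im["cy"])/im["fy"]*z,z],-1)
    if "view" in im: T=np.linalg.inv(np.array(im["view"]))
    else:
        W=np.eye(4); W[:3,:3]=R.from_quat(s["eef_rot"]).as_matrix(); W[:3,3]=s["ee_pos"]; T=W@np.array(im["T_tool_cam"])
    P=P@T[:3,:3].T+T[:3,3]; P[z<=0]=np.nan
    return im["pixels"],P,T
def save(p,n): cv2.imwrite("pics/"+n,cv2.cvtColor(p,cv2.COLOR_RGB2BGR))
E
python3 - <<'E'
from h import *
print(env.observe(), env.hold_point_z)
A={}
for c in("top","scene"):
    p,P,T=cloud(c); A[c]=p; np.savez(c+".npz",p=p,P=P,T=T); print(c,T.round(3).tolist())
    for t in("coupon","stop_face","fixture_seat","prism","tile","pliers","fitting","connector_a","nut","oil"):
        for d in recognise(t,c)[:3]:
            b=np.array(d["bbox"]);u,v=((b[:2]+b[2:])/2).astype(int); print(t,b.round().tolist(),round(d["confidence"],2),P[min(v,383),min(u,511)].round(3))
    save(p,c+".png")
E
```

```text
pics
{'time': 0.0, 'joint_pos': array([ 1.13111074,  0.46948783, -0.04863049,  1.53369106,  0.02411697,
        1.14097709, -0.0822963 ]), 'qvel': array([-0.00148147,  0.00040676, -0.00063754,  0.00110997,  0.00038645,
       -0.00229265, -0.00090396]), 'tau': array([-2.38299472e-04, -5.10316873e+01, -4.69725206e-02, -2.37720019e+01,
        1.05369760e-02,  7.45160272e-03,  3.85793557e-07]), 'ee_pos': array([ 0.26934239, -0.61830394,  0.23023146]), 'eef_rot': array([ 9.78972916e-01,  2.03987875e-01, -2.36115419e-04, -9.59815005e-04]), 'contact_force': array([-0.03623457, -1.07362595,  0.30778489]), 'torque': array([-0.04759168, -0.05453395, -0.0339723 ]), 'finger_force': 0.0, 'width': 1.0001516337758203} 0.0187
top [[0.025, -0.995, 0.095, 0.342], [-1.0, -0.026, -0.004, 0.069], [0.006, -0.095, -0.995, 1.38], [0.0, 0.0, 0.0, 1.0]]
coupon [153.0, 248.0, 186.0, 290.0] 0.97 [0.175 0.336 0.013]
coupon [186.0, 213.0, 223.0, 238.0] 0.95 [0.328 0.221 0.015]
coupon [289.0, 211.0, 321.0, 250.0] 0.9 [ 0.32  -0.13   0.018]
stop_face [187.0, 121.0, 235.0, 139.0] 0.75 [0.666 0.213 0.009]
fixture_s
[... 994 characters left out ...]
9]
stop_face [93.0, 288.0, 144.0, 325.0] 0.32 [ 0.443 -0.431  0.005]
fixture_seat [167.0, 258.0, 254.0, 336.0] 0.93 [ 0.595 -0.239  0.013]
prism [250.0, 225.0, 294.0, 271.0] 0.76 [ 0.612 -0.015  0.039]
prism [314.0, 203.0, 359.0, 249.0] 0.57 [0.676 0.212 0.008]
tile [93.0, 289.0, 146.0, 323.0] 0.57 [ 0.443 -0.428  0.006]
pliers [171.0, 258.0, 256.0, 333.0] 0.71 [ 0.598 -0.231  0.013]
pliers [285.0, 146.0, 334.0, 168.0] 0.59 [0.39  0.416 0.013]
fitting [370.0, 192.0, 378.0, 202.0] 0.58 [0.685 0.406 0.011]
connector_a [298.0, 287.0, 306.0, 298.0] 0.41 [ 0.765 -0.061  0.03 ]
nut [170.0, 357.0, 187.0, 374.0] 0.81 [ 0.687 -0.413  0.016]
oil [230.0, 198.0, 249.0, 231.0] 0.79 [ 0.472 -0.017  0.078]
```

View pics/top.png

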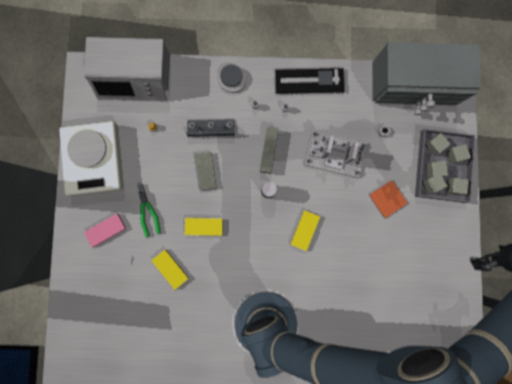

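```bash
python3 - <<'E'
from h import *
d=np.load("top.npz");P=d["P"];p=d["p"]
def box(name,u0,u1,v0,v1,lo,hi):
    Q=P[v0:v1,u0:u1].reshape(-1,3); m=(Q[:,2]>lo)&(Q[:,2]<hi); Q=Q[m]
    r=cv2.minAreaRect((Q[:,:2]*1000).astype(np.float32)); print(name,m.sum(),np.median(Q[:,2]).round(4),[np.round(x,1) for x in r], cv2.boxPoints(r).round(0).tolist())
box("coupon",192,224,148,196,.008,.03)
box("stop top",170,250,110,145,.03,.06)
box("cheeks",295,375,105,185,.1,.14)
box("base",295,375,105,185,.006,.14)
box("slides",295,375,105,185,.019,.03)
Q=P[105:185,295:375].reshape(-1,3);Q=Q[Q[:,2]>.1]
for s in (Q[:,1]>-.24,Q[:,1]<=-.24): print(Q[s].mean(0).round(4),Q[s].min(0).round(3),Q[s].max(0).round(3),s.sum())
q=p[100:230,140:400]; save(cv2.resize(q,(780,390),interpolation=cv2.INTER_CUBIC),"crop.png")
E
```

```text
coupon 639 0.0178 [array([510.1, 208.9]), array([156.6,  88.5]), np.float64(11.2)] [[425.0, 237.0], [442.0, 150.0], [596.0, 181.0], [578.0, 267.0]]
stop top 174 0.0393 [array([653.6, 209.5]), array([ 15.3, 168.4]), np.float64(2.7)] [[642.0, 293.0], [650.0, 125.0], [665.0, 126.0], [657.0, 294.0]]
cheeks 261 0.1181 [array([ 594.5, -233.7]), array([138.6,  57.4]), np.float64(77.7)] [[552.0, -295.0], [608.0, -307.0], [637.0, -172.0], [581.0, -160.0]]
base 2110 0.0198 [array([ 626.5, -230.8]), array([278.7, 282.6]), np.float64(1.9)] [[483.0, -94.0], [492.0, -377.0], [770.0, -367.0], [761.0, -85.0]]
slides 614 0.0237 [array([ 594.2, -233.4]), array([195.5, 122.1]), np.float64(77.1)] [[513.0, -315.0], [632.0, -342.0], [676.0, -152.0], [557.0, -124.0]]
[ 0.6036 -0.1855  0.1151] [ 0.576 -0.203  0.101] [ 0.632 -0.163  0.129] 131
[ 0.5834 -0.28    0.1156] [ 0.555 -0.305  0.1  ] [ 0.612 -0.263  0.129] 130
```

View pics/crop.png

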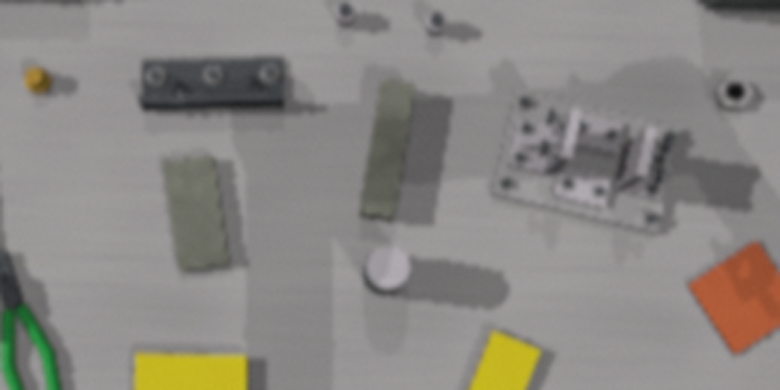

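The crop shows the grey 130x60 slab (coupon) at about pixel (205,171), the dark angle stop at (212,128) and the fixture at (337,153). Things it could be confused with are the pink block (105,231), the yellow blocks (203,226), (305,230) and (170,270), and the thicker mortar bar (268,150). I choose (205,171): grey, 18 mm high and in front of the stop.

```bash
cat >> h.py <<'E'
def rot(yaw,tilt=0): return R.from_euler("z",yaw,degrees=True)*R.from_euler("y",-tilt,degrees=True)*R.from_euler("x",np.pi)
def plan(wps,start=None):
    """wps: (pos m, yaw deg, tilt deg, rows); prints rows in tool axes"""
    s=env.observe(); p=np.array(s["ee_pos"]);r=R.from_quat(s["eef_rot"])
    if start: p=np.array(start[0]); r=rot(*start[1:])
    for q,y,t,n in wps:
        g=rot(y,t); w=(r.inv()*g).as_rotvec()/n
        for i in range(n):
            d=r.inv().apply((np.array(q)-p)/(n-i))*1000; p=p+(np.array(q)-p)/(n-i); r=r*R.from_rotvec(w)
            print([d.round(1).tolist(),w.round(3).tolist()])
E
python3 - <<'E'
from h import *
plan([([.45,-.25,.27],16,0,8),([.42,.19,.27],7,0,8)])
E
```

```text
[[39.1, -33.3, -4.8], [0.0, -0.0, 0.016]]
[[38.5, -33.9, -4.8], [0.0, -0.0, 0.016]]
[[38.0, -34.5, -4.8], [0.0, -0.0, 0.016]]
[[37.4, -35.1, -4.8], [0.0, -0.0, 0.016]]
[[36.8, -35.8, -4.8], [0.0, -0.0, 0.016]]
[[36.2, -36.4, -4.8], [0.0, -0.0, 0.016]]
[[35.6, -37.0, -4.8], [0.0, -0.0, 0.016]]
[[35.0, -37.5, -4.8], [0.0, -0.0, 0.016]]
[[11.6, -53.9, -0.0], [0.0, -0.0, 0.02]]
[[10.5, -54.1, -0.0], [0.0, -0.0, 0.02]]
[[9.4, -54.3, -0.0], [0.0, -0.0, 0.02]]
[[8.4, -54.5, -0.0], [0.0, -0.0, 0.02]]
[[7.3, -54.6, -0.0], [0.0, -0.0, 0.02]]
[[6.2, -54.8, -0.0], [0.0, -0.0, 0.02]]
[[5.1, -54.9, -0.0], [0.0, -0.0, 0.02]]
[[4.1, -55.0, -0.0], [0.0, -0.0, 0.02]]
```

>>> apply_moves([
  [[39,-33,-5],[0,0,0.016],-1],
  [[38,-34,-5],[0,0,0.016],-1],
  [[38,-34,-5],[0,0,0.016],-1],
  [[37,-35,-5],[0,0,0.016],-1],
  [[37,-36,-5],[0,0,0.016],-1],
  [[36,-36,-5],[0,0,0.016],-1],
  [[36,-37,-5],[0,0,0.016],-1],
  [[35,-37,-5],[0,0,0.016],-1],
])

```text
time: 2.1
ee_pos: [0.4499, -0.2498, 0.2718]
eef_rot: [0.99, 0.141, 0.0, 0.0]
contact_force: [1.7, -1.1, -0.7]
width: 1.003
finger_force: 0.0
```

>>> apply_moves([
  [[11,-54,0],[0,0,0.02],-1],
  [[10,-54,0],[0,0,0.02],-1],
  [[9,-54,0],[0,0,0.02],-1],
  [[8,-54,0],[0,0,0.02],-1],
  [[7,-55,0],[0,0,0.02],-1],
  [[6,-55,0],[0,0,0.02],-1],
  [[5,-55,0],[0,0,0.02],-1],
  [[4,-55,0],[0,0,0.02],-1],
])

```text
time: 3.1
ee_pos: [0.4157, 0.1895, 0.2717]
eef_rot: [0.998, 0.061, 0.001, 0.0]
contact_force: [1.1, -0.1, 0.2]
width: 1.003
finger_force: 0.0
```

```bash
python3 - <<'E'
from h import *
s=env.observe(); print(s["ee_pos"],s["joint_pos"].round(2))
p,P,T=cloud("wrist"); save(p,"w1.png"); np.savez("w1.npz",p=p,P=P); print(T.round(3).tolist())
for t in("coupon","stop_face"):
    for d in recognise(t,"wrist")[:3]: print(t,np.round(d["bbox"]),d["confidence"])
X,Y,Z=P[...,0],P[...,1],P[...,2]
m=((Z>.012)&(Z<.024)&(X<.62)&(X>.38)&(Y>.1)&(Y<.3)).astype(np.uint8)
n,l,st,_=cv2.connectedComponentsWithStats(m); k=1+np.argmax(st[1:,4]); Q=P[l==k]
print(np.median(Q[:,2]),cv2.minAreaRect((Q[:,:2]*1000).astype(np.float32)))
m=(Z>.032)&(Z<.048)&(X>.6)&(X<.72); Q=P[m]; print(m.sum())
if m.sum()>50: r=cv2.minAreaRect((Q[:,:2]*1000).astype(np.float32)); print(np.median(Q[:,2]),r,cv2.boxPoints(r))
E
```

```text
[0.41567967 0.18949048 0.27174402] [ 0.07  0.11 -0.63  1.95  0.08  1.1  -2.04]
[[0.122, -0.944, -0.305, 0.495], [-0.993, -0.116, -0.037, 0.199], [-0.0, 0.307, -0.952, 0.414], [0.0, 0.0, 0.0, 1.0]]
coupon [180. 190. 270. 239.] 0.91
coupon [409. 197. 495. 282.] 0.73
coupon [108. 247. 190. 326.] 0.7
0.018046283215528314 ((520.4382934570312, 226.2207489013672), (130.21946716308594, 60.2755126953125), 10.24826717376709)
1040
0.039896640339098316 ((615.0433959960938, 2.5067615509033203), (30.05632781982422, 43.915367126464844), 0.0013764264294877648) [[600.0147    24.464085]
 [600.0158   -19.451283]
 [630.0721   -19.450562]
 [630.071     24.464806]]
```

View pics/w1.png

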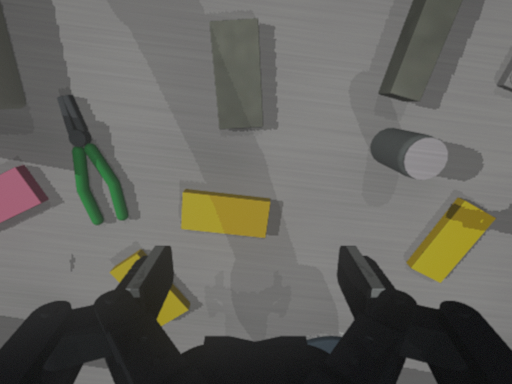

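The wrist view shows the coupon at (237,75), with yellow blocks at (225,213), (150,288) and (450,240), which I leave alone. The measured size is 130x60 at z = 18 mm, as it should be. Next I look at the stop.

>>> apply_moves([
  [[28,0,0],[0,0,0],-1],
  [[28,0,0],[0,0,0],-1],
  [[28,0,0],[0,0,0],-1],
  [[28,0,0],[0,0,0],-1],
  [[28,0,0],[0,0,0],-1],
  [[0,0,0],[0,0,0],-1],
  [[0,0,0],[0,0,0],-1],
  [[0,0,0],[0,0,0],-1],
])

```text
time: 4.25
ee_pos: [0.5541, 0.2046, 0.2715]
eef_rot: [0.998, 0.061, 0.0, 0.0]
contact_force: [-0.9, -0.9, 0.0]
width: 1.001
finger_force: 0.0
```

```bash
python3 - <<'E'
from h import *
s=env.observe(); print(s["ee_pos"],s["joint_pos"].round(2))
p,P,T=cloud("wrist"); save(p,"w2.png"); np.savez("w2.npz",p=p,P=P); print(T[:3,3])
X,Y,Z=P[...,0],P[...,1],P[...,2]
def rect(m):
    n,l,st,_=cv2.connectedComponentsWithStats(m.astype(np.uint8)); k=1+np.argmax(st[1:,4]); Q=P[l==k]
    r=cv2.minAreaRect((Q[:,:2]*1000).astype(np.float32)); print(len(Q),np.median(Q[:,2]),r,cv2.boxPoints(r).round().tolist())
rect((Z>.012)&(Z<.024)&(X<.62)&(X>.38)&(Y>.1)&(Y<.3))
rect((Z>.036)&(Z<.046)&(X>.6)&(X<.72)&(Y>.05))
# front line of the stop's top
m=(Z>.036)&(Z<.046)&(X>.6)&(X<.72)&(Y>.1); Q=P[m]
yb=np.arange(.12,.31,.01); pts=[(Q[(abs(Q[:,1]-y)<.004)][:,0].min(),y) for y in yb if (abs(Q[:,1]-y)<.004).sum()>4]
pts=np.array(pts); c=np.polyfit(pts[:,1],pts[:,0],1); print(pts.round(4).tolist(),c,np.degrees(np.arctan(c[0])))
print(cv2.minAreaRect((Q[:,:2]*1000).astype(np.float32)))
E
```

```text
[0.55409002 0.20464844 0.27150716] [ 0.02  0.36 -0.58  1.67  0.21  1.18 -2.06]
[0.63364673 0.21462831 0.4140354 ]
3637 0.018121939607386728 ((520.5128173828125, 226.1703338623047), (130.14205932617188, 60.02701950073242), 10.177512168884277) [[451.0, 244.0], [462.0, 185.0], [590.0, 208.0], [579.0, 267.0]]
1215 0.04002966612619985 ((653.0244140625, 210.72445678710938), (10.072543144226074, 169.03329467773438), 3.1601338386535645) [[643.0, 295.0], [653.0, 126.0], [663.0, 127.0], [653.0, 295.0]]
[[0.6524, 0.13], [0.6521, 0.14], [0.6512, 0.15], [0.6511, 0.16], [0.6503, 0.17], [0.6498, 0.18], [0.6493, 0.19], [0.6485, 0.2], [0.6482, 0.21], [0.6474, 0.22], [0.647, 0.23], [0.6465, 0.24], [0.6457, 0.25], [0.6456, 0.26], [0.6448, 0.27], [0.6442, 0.28], [0.6438, 0.29]] [-0.05481034  0.65963357] -3.137261757936829
((638.1023559570312, 329.84271240234375), (21.165199279785156, 409.2299499511719), 7.227250099182129)
```

```bash
python3 - <<'E'
from h import *
plan([([.44,.212,.12],10.2,30,8),([.477,.2184,.005],10.2,30,6)])
E
```

```text
[[-14.1, -2.7, 18.9], [0.002, 0.065, -0.007]]
[[-15.2, -2.7, 18.0], [0.002, 0.065, -0.007]]
[[-16.4, -2.8, 17.0], [0.002, 0.065, -0.007]]
[[-17.4, -2.9, 15.9], [0.002, 0.065, -0.007]]
[[-18.4, -3.0, 14.7], [0.002, 0.065, -0.007]]
[[-19.3, -3.1, 13.5], [0.002, 0.065, -0.007]]
[[-20.1, -3.2, 12.2], [0.002, 0.065, -0.007]]
[[-20.9, -3.3, 10.8], [0.002, 0.065, -0.007]]
[[-4.2, 0.0, 19.7], [0.0, -0.0, 0.0]]
[[-4.2, 0.0, 19.7], [0.0, -0.0, 0.0]]
[[-4.2, 0.0, 19.7], [0.0, -0.0, 0.0]]
[[-4.2, 0.0, 19.7], [0.0, -0.0, 0.0]]
[[-4.2, 0.0, 19.7], [0.0, -0.0, 0.0]]
[[-4.2, 0.0, 19.7], [0.0, -0.0, 0.0]]
```

>>> apply_moves([
  [[-14,-3,19],[0.002,0.065,-0.007],-1],
  [[-15,-3,18],[0.002,0.065,-0.007],-1],
  [[-16,-3,17],[0.002,0.065,-0.007],-1],
  [[-17,-3,16],[0.002,0.065,-0.007],-1],
  [[-18,-3,15],[0.002,0.065,-0.007],-1],
  [[-19,-3,13.5],[0.002,0.065,-0.007],-1],
  [[-20,-3,12],[0.002,0.065,-0.007],-1],
  [[-21,-3,11],[0.002,0.065,-0.007],-1],
])

```text
time: 5.3
ee_pos: [0.4606, 0.2091, 0.1357]
eef_rot: [0.973, 0.084, 0.213, -0.013]
contact_force: [-0.3, 0.1, -0.6]
width: 1.003
finger_force: 0.0
```

```bash
python3 - <<'E'
from h import *
print(env.observe()["joint_pos"].round(2),env.observe()["ee_pos"])
plan([([.477,.2184,.005],10.2,30,6)])
E
```

```text
[-0.6   0.18 -0.03  2.31  0.65  0.34 -2.61] [0.46064241 0.20911728 0.13572605]
[[-6.4, -1.3, 21.0], [0.002, 0.016, -0.0]]
[[-6.7, -1.3, 20.9], [0.002, 0.016, -0.0]]
[[-7.1, -1.2, 20.8], [0.002, 0.016, -0.0]]
[[-7.4, -1.2, 20.7], [0.002, 0.016, -0.0]]
[[-7.7, -1.1, 20.6], [0.002, 0.016, -0.0]]
[[-8.0, -1.1, 20.5], [0.002, 0.016, -0.0]]
```

```bash
python3 - <<'E'
from h import *
print(rot(0,0).as_quat(), (R.from_quat(env.observe()["eef_rot"])).as_matrix().round(3).tolist())
plan([([.476,.2184,.004],10.2,22,8)])
E
```

```text
[1.000000e+00 0.000000e+00 0.000000e+00 6.123234e-17] [[0.895, 0.169, 0.413], [0.158, -0.986, 0.061], [0.417, 0.011, -0.909]]
[[-5.0, -1.0, 15.8], [0.002, -0.006, -0.0]]
[[-4.9, -1.0, 15.9], [0.002, -0.006, -0.0]]
[[-4.8, -0.9, 15.9], [0.002, -0.006, -0.0]]
[[-4.7, -0.9, 15.9], [0.002, -0.006, -0.0]]
[[-4.6, -0.9, 15.9], [0.002, -0.006, -0.0]]
[[-4.5, -0.9, 16.0], [0.002, -0.006, -0.0]]
[[-4.4, -0.9, 16.0], [0.002, -0.006, -0.0]]
[[-4.3, -0.8, 16.0], [0.002, -0.006, -0.0]]
```

>>> apply_moves([
  [[-5,-1,16],[0.002,-0.006,0],-1],
  [[-5,-1,16],[0.002,-0.006,0],-1],
  [[-5,-1,16],[0.002,-0.006,0],-1],
  [[-5,-1,16],[0.002,-0.006,0],-1],
  [[-4.5,-1,16],[0.002,-0.006,0],-1],
  [[-4.5,-1,16],[0.002,-0.006,0],-1],
  [[-4,-1,16],[0.002,-0.006,0],-1],
  [[-4,-1,16],[0.002,-0.006,0],-1],
])

```text
time: 6.3
ee_pos: [0.4862, 0.2242, 0.0347]
eef_rot: [0.982, 0.088, 0.164, -0.01]
contact_force: [0.3, 0.0, -0.1]
width: 1.003
finger_force: 0.0
```

```bash
python3 - <<'E'
from h import *
s=env.observe();print(s["joint_pos"].round(2),s["ee_pos"],R.from_quat(s["eef_rot"]).as_matrix().round(3).tolist(),s["contact_force"])
plan([([.476,.2184,.003],10.2,22,4)])
E
```

```text
[-0.59  0.43  0.01  2.25  0.71  0.21 -2.66] [0.48618265 0.22421585 0.03474281] [[0.931, 0.175, 0.321], [0.169, -0.984, 0.048], [0.325, 0.009, -0.946]] [ 0.27945658  0.01848903 -0.10482615]
[[-5.2, 0.9, 6.6], [0.002, 0.013, 0.0]]
[[-5.3, 0.9, 6.5], [0.002, 0.013, 0.0]]
[[-5.4, 0.9, 6.5], [0.002, 0.013, 0.0]]
[[-5.4, 1.0, 6.4], [0.002, 0.013, 0.0]]
```

```bash
python3 - <<'E'
from h import *
plan([([.475,.218,.002],10.2,10,7)])
E
```

```text
[[-3.2, 0.6, 3.9], [0.001, -0.022, 0.0]]
[[-3.1, 0.6, 3.9], [0.001, -0.022, 0.0]]
[[-3.0, 0.6, 4.0], [0.001, -0.022, 0.0]]
[[-2.9, 0.6, 4.1], [0.001, -0.022, 0.0]]
[[-2.8, 0.6, 4.1], [0.001, -0.022, 0.0]]
[[-2.7, 0.6, 4.2], [0.001, -0.022, 0.0]]
[[-2.6, 0.6, 4.2], [0.001, -0.022, 0.0]]
```

>>> apply_moves([
  [[-3,0.6,4],[0.001,-0.022,0],-1],
  [[-3,0.6,4],[0.001,-0.022,0],-1],
  [[-3,0.6,4],[0.001,-0.022,0],-1],
  [[-3,0.6,4],[0.001,-0.022,0],-1],
  [[-3,0.6,4],[0.001,-0.022,0],-1],
  [[-3,0.6,4],[0.001,-0.022,0],-1],
  [[-2.5,0.6,4],[0.001,-0.022,0],-1],
  [[0,0,0],[0,0,0],-1],
])

```text
time: 7.3
ee_pos: [0.4745, 0.2175, 0.0028]
eef_rot: [0.992, 0.089, 0.088, -0.007]
contact_force: [-0.9, -0.7, -1.0]
width: 0.995
finger_force: 0.0
```

```bash
python3 - <<'E'
from h import *
s=env.observe();print(s["joint_pos"].round(2),s["ee_pos"],R.from_quat(s["eef_rot"]).as_matrix().round(3).tolist(),s["contact_force"])
plan([([.475,.218,.002],10.2,10,4)])
E
```

```text
[-0.37  0.51 -0.22  2.18  0.55  0.34 -2.46] [0.47446858 0.21748687 0.00275529] [[0.969, 0.177, 0.174], [0.175, -0.984, 0.029], [0.176, 0.003, -0.984]] [-0.89224006 -0.68494472 -1.02201805]
[[0.1, -0.1, 0.2], [0.001, -0.001, 0.0]]
[[0.1, -0.1, 0.2], [0.001, -0.001, 0.0]]
[[0.1, -0.1, 0.2], [0.001, -0.001, 0.0]]
[[0.1, -0.1, 0.2], [0.001, -0.001, 0.0]]
```

>>> apply_moves([
  [[0,0,0],[0,0,0],0.2],
  [[0,0,0],[0,0,0],0.5],
  [[0,0,0],[0,0,0],1],
  [[0,0,0],[0,0,0],1],
  [[0,0,0],[0,0,0],1],
  [[0,0,0],[0,0,0],1],
  [[0,0,0],[0,0,0],1],
  [[0,0,0],[0,0,0],1],
], newtons=50)

```text
time: 8.3
ee_pos: [0.4742, 0.2177, 0.0035]
eef_rot: [0.992, 0.089, 0.089, -0.006]
contact_force: [-2.0, -1.3, 5.8]
width: 0.683
finger_force: 54.1
```

```bash
cat >> h.py <<'E'
S0=np.array([.648,.2105,0]); SY=3.15
def tip(th,x1=-.022,z1=.003,y=0,a=.0470,b=-.0055,t0=10.):
    t=np.radians(th); u=np.array([-np.cos(t),0,np.sin(t)]); n=np.array([np.sin(t),0,np.cos(t)])
    c=np.array([x1,y,z1])+.065*u+.009*n+a*u+b*n
    return S0+R.from_euler("z",SY,degrees=True).apply(c), SY, t0-th
E
python3 - <<'E'
from h import *
p,y,t=tip(0); print(p)
plan([([.4742,.2177,.009],10.2,10,2),(p,y,t,6)])
print()
plan([tip(th)+(1,) for th in range(5,41,5)],start=(p,y,t))
E
```

```text
[0.51420246 0.20313668 0.0065    ]
[[0.5, -0.0, -2.7], [0.002, -0.002, 0.001]]
[[0.5, -0.0, -2.7], [0.002, -0.002, 0.001]]
[[6.0, 3.6, 1.5], [-0.004, -0.0, 0.02]]
[[6.0, 3.4, 1.5], [-0.004, -0.0, 0.02]]
[[6.1, 3.3, 1.5], [-0.004, -0.0, 0.02]]
[[6.2, 3.2, 1.5], [-0.004, -0.0, 0.02]]
[[6.2, 3.1, 1.5], [-0.004, -0.0, 0.02]]
[[6.3, 2.9, 1.5], [-0.004, -0.0, 0.02]]

[[2.4, -0.0, -9.5], [0.0, -0.087, -0.0]]
[[2.4, -0.0, -9.5], [0.0, -0.087, -0.0]]
[[2.4, 0.0, -9.5], [0.0, -0.087, -0.0]]
[[2.4, -0.0, -9.5], [-0.0, -0.087, -0.0]]
[[2.4, 0.0, -9.5], [0.0, -0.087, -0.0]]
[[2.4, 0.0, -9.5], [-0.0, -0.087, -0.0]]
[[2.4, -0.0, -9.5], [0.0, -0.087, 0.0]]
[[2.4, -0.0, -9.5], [0.0, -0.087, -0.0]]
```

>>> apply_moves([
  [[0.5,0,-4],[0.002,-0.002,0.001],1],
  [[0.5,0,-3],[0.002,-0.002,0.001],1],
  [[6,3.5,1],[-0.004,0,0.02],1],
  [[6,3.5,1],[-0.004,0,0.02],1],
  [[6,3,1],[-0.004,0,0.02],1],
  [[6,3,1],[-0.004,0,0.02],1],
  [[6,3,1],[-0.004,0,0.02],1],
  [[6,3,1],[-0.004,0,0.02],1],
])

```text
time: 9.3
ee_pos: [0.513, 0.2033, 0.0104]
eef_rot: [0.996, 0.027, 0.087, -0.002]
contact_force: [-0.9, 0.3, -3.3]
width: 0.687
finger_force: 54.0
```

```bash
python3 - <<'E'
from h import *
s=env.observe();print(s["joint_pos"].round(2),s["ee_pos"])
plan([tip(th)+(1,) for th in range(5,41,5)])
E
```

```text
[-0.32  0.53 -0.22  2.11  0.49  0.4  -2.46] [0.51304265 0.20327766 0.01038597]
[[2.9, 0.2, -5.4], [0.002, -0.086, -0.001]]
[[2.4, -0.0, -9.5], [0.0, -0.087, -0.0]]
[[2.4, 0.0, -9.5], [0.0, -0.087, -0.0]]
[[2.4, -0.0, -9.5], [0.0, -0.087, -0.0]]
[[2.4, 0.0, -9.5], [0.0, -0.087, -0.0]]
[[2.4, 0.0, -9.5], [-0.0, -0.087, -0.0]]
[[2.4, -0.0, -9.5], [0.0, -0.087, 0.0]]
[[2.4, -0.0, -9.5], [0.0, -0.087, -0.0]]
```

>>> apply_moves([
  [[3,0,-6],[0.002,-0.087,0],1],
  [[2.4,0,-9.5],[0,-0.087,0],1],
  [[2.4,0,-9.5],[0,-0.087,0],1],
  [[2.4,0,-9.5],[0,-0.087,0],1],
  [[2.4,0,-9.5],[0,-0.087,0],1],
  [[2.4,0,-9.5],[0,-0.087,0],1],
  [[2.4,0,-9.5],[0,-0.087,0],1],
  [[2.4,0,-9.5],[0,-0.087,0],1],
])

```text
time: 10.3
ee_pos: [0.5432, 0.2047, 0.0785]
eef_rot: [0.966, 0.026, -0.259, 0.007]
contact_force: [0.3, 0.2, -3.9]
width: 0.682
finger_force: 54.6
```

```bash
python3 - <<'E'
from h import *
s=env.observe();print(s["joint_pos"].round(2),s["ee_pos"],R.from_quat(s["eef_rot"]).as_matrix().round(3).tolist())
print(tip(40))
plan([tip(th)+(1,) for th in range(45,81,5)])
p,P,T=cloud("scene"); save(cv2.resize(p[120:330,200:480],(784,588)),"s1.png")
E
```

```text
[-0.07  0.79 -0.46  1.52  0.11  1.38 -2.05] [0.54323171 0.20468517 0.07853582] [[0.865, 0.054, -0.499], [0.047, -0.999, -0.027], [-0.5, -0.0, -0.866]]
(array([0.54261225, 0.20470016, 0.07767337]), 3.15, -30.0)
[[2.3, -0.1, -8.4], [-0.001, -0.087, -0.0]]
[[2.4, -0.0, -9.5], [-0.0, -0.087, -0.0]]
[[2.4, -0.0, -9.5], [0.0, -0.087, -0.0]]
[[2.4, 0.0, -9.5], [0.0, -0.087, 0.0]]
[[2.4, 0.0, -9.5], [0.0, -0.087, -0.0]]
[[2.4, -0.0, -9.5], [-0.0, -0.087, -0.0]]
[[2.4, -0.0, -9.5], [0.0, -0.087, -0.0]]
[[2.4, 0.0, -9.5], [-0.0, -0.087, -0.0]]
```

View pics/s1.png

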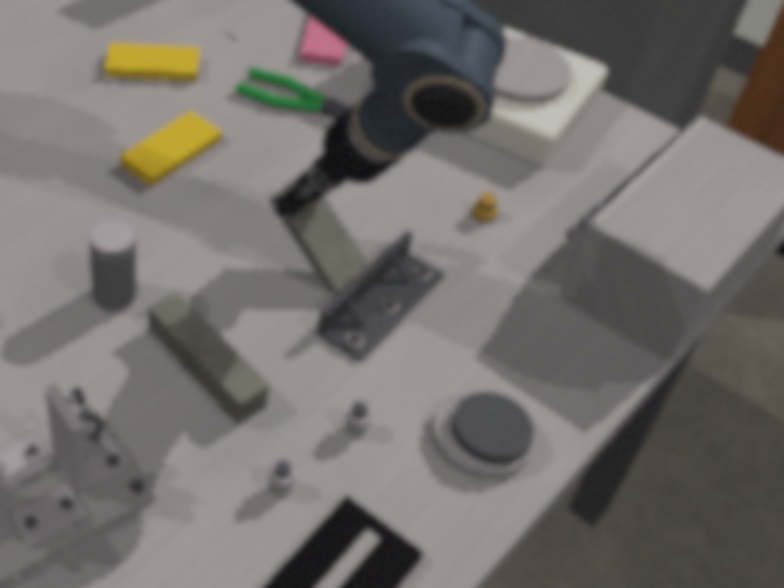

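The picture shows the coupon gripped at its upper end, around (290,200), tilted about 40 degrees with its foot at the stop (345,290). I keep tipping.

>>> apply_moves([
  [[2.4,0,-9],[0,-0.087,0],1],
  [[2.4,0,-9.5],[0,-0.087,0],1],
  [[2.4,0,-9.5],[0,-0.087,0],1],
  [[2.4,0,-9.5],[0,-0.087,0],1],
  [[2.4,0,-9.5],[0,-0.087,0],1],
  [[2.4,0,-9.5],[0,-0.087,0],1],
  [[2.4,0,-9.5],[0,-0.087,0],1],
  [[2.4,0,-9.5],[0,-0.087,0],1],
])

```text
time: 11.35
ee_pos: [0.6207, 0.2034, 0.1755]
eef_rot: [0.9, 0.012, -0.433, -0.057]
contact_force: [0.4, 2.1, -2.6]
width: 0.684
finger_force: 55.3
```

```bash
python3 - <<'E'
from h import *
s=env.observe();print(s["joint_pos"].round(2),s["ee_pos"],R.from_quat(s["eef_rot"]).as_matrix().round(3).tolist())
print(tip(80))
plan([tip(th)+(1,) for th in (82.5,85,87.5,90)])
E
```

```text
[ 0.07  1.07 -0.76  1.01  0.09  1.98 -2.17] [0.62071993 0.20336897 0.17553526] [[0.626, -0.027, -0.78], [0.072, -0.993, 0.092], [-0.777, -0.113, -0.619]]
(array([0.61005565, 0.2084118 , 0.11390624]), 3.15, -70.0)
[[44.2, 1.8, 42.8], [-0.127, -0.372, 0.062]]
[[1.1, -0.0, -4.8], [0.0, -0.044, -0.0]]
[[1.1, 0.0, -4.8], [0.0, -0.044, 0.0]]
[[1.1, -0.0, -4.8], [0.0, -0.044, -0.0]]
```

```bash
python3 - <<'E'
from h import *
print(tip(58)); plan([tip(58)+(7,)])
E
```

```text
(array([0.56973564, 0.20619285, 0.0998361 ]), 3.15, -48.0)
[[3.9, 1.0, 12.4], [-0.019, 0.008, 0.005]]
[[3.8, 0.8, 12.5], [-0.019, 0.008, 0.005]]
[[3.7, 0.5, 12.5], [-0.019, 0.008, 0.005]]
[[3.6, 0.2, 12.5], [-0.019, 0.008, 0.005]]
[[3.5, -0.0, 12.6], [-0.019, 0.008, 0.005]]
[[3.4, -0.3, 12.6], [-0.019, 0.008, 0.005]]
[[3.3, -0.5, 12.6], [-0.019, 0.008, 0.005]]
```

>>> apply_moves([
  [[4,1,12.5],[-0.019,0.008,0.005],1],
  [[4,1,12.5],[-0.019,0.008,0.005],1],
  [[4,0.5,12.5],[-0.019,0.008,0.005],1],
  [[3.5,0,12.5],[-0.019,0.008,0.005],1],
  [[3.5,0,12.5],[-0.019,0.008,0.005],1],
  [[3.5,0,12.5],[-0.019,0.008,0.005],1],
  [[3,-0.5,12.5],[-0.019,0.008,0.005],1],
  [[0,0,0],[0,0,0],1],
])

```text
time: 12.35
ee_pos: [0.5701, 0.2048, 0.1022]
eef_rot: [0.913, 0.024, -0.407, 0.009]
contact_force: [0.3, 0.5, -2.5]
width: 0.682
finger_force: 55.2
```

```bash
python3 - <<'E'
from h import *
s=env.observe();print(s["joint_pos"].round(2),s["ee_pos"],R.from_quat(s["eef_rot"]).as_matrix().round(3).tolist())
print(tip(58)); plan([tip(58)+(2,)])
# slab pose: wrist cloud, points near the coupon
p,P,T=cloud("wrist"); save(p,"w3.png"); np.savez("w3.npz",p=p,P=P)
p,P,T=cloud("scene"); np.savez("s3.npz",p=p,P=P)
E
```

```text
[ 0.05  1.04 -0.73  1.22  0.2   1.81 -2.18] [0.57008717 0.20478301 0.10223359] [[0.668, 0.052, -0.742], [0.037, -0.999, -0.037], [-0.743, -0.003, -0.669]]
(array([0.56973564, 0.20619285, 0.0998361 ]), 3.15, -48.0)
[[0.8, -0.7, 0.9], [-0.002, -0.0, -0.0]]
[[0.8, -0.7, 0.9], [-0.002, -0.0, -0.0]]
```

View pics/w3.png

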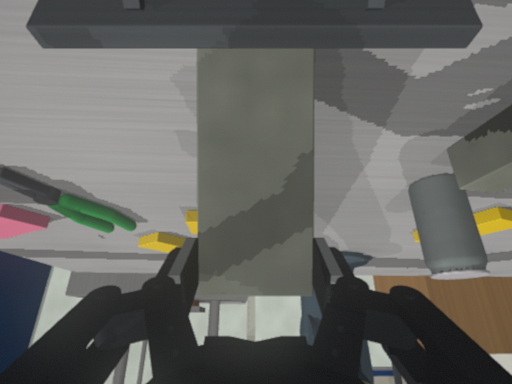

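The wrist view shows the coupon square to the stop: its front face spans (197-314, 48-295) and its foot is against the stop's face at row 48. Next I measure its tilt.

```bash
cat >> h.py <<'E'
def slab(P,u0=215,u1=298,v0=70,v1=230):
    Q=P[v0:v1,u0:u1].reshape(-1,3);Q=Q[np.isfinite(Q).all(1)]
    Q=R.from_euler("z",-SY,degrees=True).apply(Q-S0); c=np.median(Q,0)
    Q=Q[np.linalg.norm(Q-c,axis=1)<.08]
    for _ in range(3):
        c=Q.mean(0); n=np.linalg.svd(Q-c,full_matrices=False)[2][2]; d=abs((Q-c)@n); Q=Q[d<max(.003,2*d.std())]
    n=n*np.sign(n[0]); th=np.degrees(np.arctan2(n[0],n[2])); print("theta",th.round(1),"n",n.round(3),"face x at z=0:",(c[0]+c[2]*n[2]/n[0]+c[1]*n[1]/n[0]).round(4),"mean",c.round(4),len(Q))
E
python3 - <<'E'
from h import *
P=np.load("w3.npz")["P"]; slab(P)
for v in range(38,75,4): print(v,R.from_euler("z",-SY,degrees=True).apply(P[v,255]-S0).round(4))
print(R.from_euler("z",-SY,degrees=True).apply(P[290,255]-S0).round(4))
E
```

```text
theta 64.8 n [ 0.905 -0.003  0.426] face x at z=0: -0.014 mean [-0.0422 -0.0019  0.0599] 13232
38 [ 0.0058 -0.0014  0.0402]
42 [ 0.0036 -0.0014  0.0397]
46 [ 0.0018 -0.0014  0.0396]
50 [-0.0207 -0.0013  0.0146]
54 [-0.0208 -0.0013  0.0173]
58 [-0.0231 -0.0013  0.0174]
62 [-0.0232 -0.0013  0.0201]
66 [-0.0248 -0.0013  0.0211]
70 [-0.0249 -0.0013  0.0237]
74 [-0.0265 -0.0013  0.0247]
[-0.0725 -0.0015  0.125 ]
```

```bash
python3 - <<'E'
from h import *
k=dict(b=-.0058,a=.0465,t0=17)
plan([tip(65,x1=-.030,z1=.004,**k)+(1,)]+[tip(th,x1=-.024,z1=.004,**k)+(2,) for th in (68,71,73)])
E
```

```text
[[-0.8, -1.9, -4.2], [-0.006, -0.002, -0.001]]
[[3.0, -0.0, -5.0], [0.0, -0.026, -0.0]]
[[2.9, 0.0, -5.0], [0.0, -0.026, -0.0]]
[[1.0, 0.0, -2.7], [0.0, -0.026, 0.0]]
[[0.9, 0.0, -2.8], [0.0, -0.026, 0.0]]
[[0.7, -0.0, -1.8], [0.0, -0.017, -0.0]]
[[0.6, 0.0, -1.8], [0.0, -0.017, -0.0]]
```

>>> apply_moves([
  [[-1,-2,-4],[-0.006,-0.002,0],1],
  [[3,0,-5],[0,-0.026,0],1],
  [[3,0,-5],[0,-0.026,0],1],
  [[1,0,-3],[0,-0.026,0],1],
  [[1,0,-3],[0,-0.026,0],1],
  [[0.7,0,-2],[0,-0.017,0],1],
  [[0.7,0,-2],[0,-0.017,0],1],
  [[0,0,0],[0,0,0],1],
])

```text
time: 13.45
ee_pos: [0.5949, 0.208, 0.1117]
eef_rot: [0.883, 0.024, -0.468, 0.014]
contact_force: [-0.3, -0.2, -3.2]
width: 0.681
finger_force: 55.3
```

```bash
python3 - <<'E'
from h import *
s=env.observe();print(s["joint_pos"].round(2),s["ee_pos"],R.from_quat(s["eef_rot"]).as_matrix().round(3).tolist())
p,P,T=cloud("wrist"); save(p,"w4.png"); slab(P); np.savez("w4.npz",p=p,P=P)
f=lambda q:R.from_euler("z",-SY,degrees=True).apply(q-S0).round(4)
print(f(s["ee_pos"]),[f(P[v,255]).tolist() for v in (280,285,290,294)])
E
```

```text
[-0.05  1.1  -0.56  1.06  0.07  1.98 -2.1 ] [0.59491774 0.20803012 0.11165721] [[0.56, 0.055, -0.827], [0.028, -0.998, -0.047], [-0.828, 0.003, -0.561]]
theta 72.6 n [0.954 0.002 0.299] face x at z=0: -0.0029 mean [-0.0238 -0.0001  0.0666] 12650
[-0.0531  0.0005  0.1117] [[-0.0435, 0.0005, 0.1287], [-0.044, 0.0005, 0.1311], [-0.0459, 0.0005, 0.1337], [-0.0447, 0.0005, 0.1355]]
```

```bash
python3 - <<'E'
from h import *
s=env.observe(); p=np.array(s["ee_pos"]); r=R.from_quat(s["eef_rot"]); X=R.from_euler("z",SY,degrees=True).as_matrix()[:,0]; Z=np.array([0,0,1])
for a,b in((.003,-.0023),(.004,0.0003)): print((r.inv().apply(a*X+b*Z)*1000).round(2))
E
```

```text
[ 3.59 -0.   -1.19]
[ 1.99  0.   -3.48]
```

>>> apply_moves([
  [[0,0,0],[0,0,0],1],
  [[3.6,0,-1.2],[0,0,0],1],
  [[3.6,0,-1.2],[0,0,0],1],
  [[2,0,-3.5],[0,0,0],1],
  [[2,0,-3.5],[0,0,0],1],
  [[2,0,-3.5],[0,0,0],1],
  [[2,0,-3.5],[0,0,0],1],
  [[0,0,0],[0,0,0],1],
], newtons=20)

```text
time: 14.5
ee_pos: [0.6091, 0.2087, 0.1046]
eef_rot: [0.885, 0.024, -0.465, 0.01]
contact_force: [-4.1, 0.3, 0.6]
width: 0.684
finger_force: 54.7
```

```bash
cat >> h.py <<'E'
def look(n):
    s=env.observe(); p,P,T=cloud("wrist"); save(p,n+".png"); slab(P); np.savez(n+".npz",p=p,P=P)
    f=lambda q:R.from_euler("z",-SY,degrees=True).apply(q-S0).round(4)
    print(s["joint_pos"].round(2),f(s["ee_pos"]),[f(P[v,255]).tolist() for v in (280,285,290,294)],s["contact_force"].round(1))
E
python3 -c "
from h import *
look('w5')"
```

```text
theta 70.0 n [ 0.94  -0.005  0.342] face x at z=0: 0.0108 mean [-0.0169 -0.      0.076 ] 5079
[-0.18  1.07 -0.26  1.02 -0.09  1.99 -1.94] [-0.0389  0.0004  0.1046] [[-0.0294, 0.0003, 0.1217], [-0.0291, 0.0003, 0.1241], [-0.0311, 0.0003, 0.1266], [-0.0306, 0.0003, 0.1286]] [-4.1  0.3  0.6]
```

```bash
python3 - <<'E'
from h import *
for n in("w4","w5"):
    P=np.load(n+".npz")["P"]; f=lambda q:R.from_euler("z",-SY,degrees=True).apply(q-S0).round(4)
    print(n,[(v,f(P[v,255])[[0,2]].tolist()) for v in range(10,310,15)])
E
```

```text
w4 [(10, [0.0104, 0.0126]), (25, [0.0098, 0.0203]), (40, [0.0109, 0.0296]), (55, [0.0104, 0.0369]), (70, [0.0057, 0.0405]), (85, [-0.0148, 0.0329]), (100, [-0.0161, 0.0408]), (115, [-0.0185, 0.048]), (130, [-0.0201, 0.0556]), (145, [-0.0217, 0.0631]), (160, [-0.0245, 0.0701]), (175, [-0.0271, 0.0773]), (190, [-0.0299, 0.0844]), (205, [-0.0317, 0.0919]), (220, [-0.0351, 0.099]), (235, [-0.036, 0.1066]), (250, [-0.038, 0.1139]), (265, [-0.0396, 0.1213]), (280, [-0.0435, 0.1287]), (295, [-0.0458, 0.1361])]
w5 [(10, [0.0345, 0.0166]), (25, [0.0196, 0.0084]), (40, [0.0103, 0.0078]), (55, [0.0113, 0.0177]), (70, [0.0115, 0.0265]), (85, [0.0114, 0.0348]), (100, [0.0072, 0.0399]), (115, [-0.0069, 0.0393]), (130, [-0.0091, 0.0468]), (145, [-0.0107, 0.0546]), (160, [-0.0138, 0.0617]), (175, [-0.0151, 0.0695]), (190, [-0.0178, 0.0768]), (205, [-0.0188, 0.0846]), (220, [-0.02, 0.0922]), (235, [-0.0239, 0.0993]), (250, [-0.0249, 0.1069]), (265, [-0.0273, 0.1143]), (280, [-0.0294, 0.1217]), (295, [-0.0301, 0.129])]
```

View pics/w5.png

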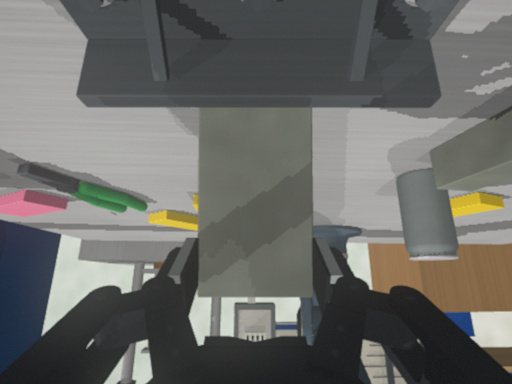

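```bash
cat >> h.py <<'E'
def st(x,y,z): return S0+R.from_euler("z",SY,degrees=True).apply([x,y,z])
E
python3 - <<'E'
from h import *
plan([(st(-.009-.0073,.0004,.1104-.0068),SY,-47,7)])
E
```

```text
[[2.0, -0.0, -2.6], [-0.001, 0.021, 0.0]]
[[2.0, -0.0, -2.5], [-0.001, 0.021, 0.0]]
[[2.1, -0.0, -2.5], [-0.001, 0.021, 0.0]]
[[2.1, -0.0, -2.4], [-0.001, 0.021, 0.0]]
[[2.2, -0.0, -2.4], [-0.001, 0.021, 0.0]]
[[2.2, -0.0, -2.4], [-0.001, 0.021, 0.0]]
[[2.3, -0.0, -2.3], [-0.001, 0.021, 0.0]]
```

>>> apply_moves([
  [[2,0,-2.5],[0,0.021,0],1],
  [[2,0,-2.5],[0,0.021,0],1],
  [[2,0,-2.5],[0,0.021,0],1],
  [[2,0,-2.5],[0,0.021,0],1],
  [[2.2,0,-2.5],[0,0.021,0],1],
  [[2.2,0,-2.4],[0,0.021,0],1],
  [[2.2,0,-2.4],[0,0.021,0],1],
  [[0,0,0],[0,0,0],1],
], newtons=20)

```text
time: 15.55
ee_pos: [0.6325, 0.2094, 0.1035]
eef_rot: [0.917, 0.024, -0.398, 0.01]
contact_force: [-4.0, -0.0, -3.4]
width: 0.687
finger_force: 48.9
```

```bash
cat >> h.py <<'E'
def prof(n):
    s=env.observe(); p,P,T=cloud("wrist"); save(p,n+".png")
    f=lambda q:R.from_euler("z",-SY,degrees=True).apply(q-S0)
    Q=np.array([f(P[v,u]) for v in range(20,300,2) for u in (220,240,255,270,290)]); Q=Q[(Q[:,2]>.046)&(Q[:,2]<.14)&(abs(Q[:,0])<.06)]
    c=np.polyfit(Q[:,2],Q[:,0],1); m=abs(np.polyval(c,Q[:,2])-Q[:,0])<.003; c=np.polyfit(Q[m,2],Q[m,0],1)
    e=R.from_quat(s["eef_rot"]).as_matrix()
    print("theta",90+np.degrees(np.arctan(c[0])).round(1),"x at 0,.04,.13",np.polyval(c,[0,.04,.13]).round(4),"top z",Q[m,2].max(),"tcp",f(s["ee_pos"]).round(4),"tooltilt",np.degrees(np.arctan2(e[0,2],-e[2,2])).round(1),s["contact_force"].round(1),s["joint_pos"].round(2),s["finger_force"],s["width"])
E
python3 -c "
from h import *
prof('w6')"
```

```text
theta 86.2 x at 0,.04,.13 [ 0.0008 -0.0019 -0.0078] top z 0.13037365616428379 tcp [-0.0156 -0.0003  0.1035] tooltilt -46.8 [-4.  -0.  -3.4] [-0.19  1.03 -0.25  1.03 -0.05  1.88 -1.92] 48.877140283584595 0.6865258303888763
```

```bash
python3 - <<'E'
from h import *
plan([(st(-.0156+.0075,0,.1035-.001),SY,-46,6)])
E
```

```text
[[1.0, -0.1, -0.8], [-0.001, 0.003, -0.0]]
[[1.0, -0.0, -0.8], [-0.001, 0.003, -0.0]]
[[1.0, -0.0, -0.8], [-0.001, 0.003, -0.0]]
[[1.0, -0.0, -0.8], [-0.001, 0.003, -0.0]]
[[1.0, -0.0, -0.8], [-0.001, 0.003, -0.0]]
[[1.0, -0.0, -0.8], [-0.001, 0.003, -0.0]]
```

>>> apply_moves([
  [[1,0,-0.8],[0,0.003,0],1],
  [[1,0,-0.8],[0,0.003,0],1],
  [[1,0,-0.8],[0,0.003,0],1],
  [[1,0,-0.8],[0,0.003,0],1],
  [[1,0,-0.8],[0,0.003,0],1],
  [[1,0,-0.8],[0,0.003,0],1],
  [[0,0,0],[0,0,0],1],
  [[0,0,0],[0,0,0],1],
])

```text
time: 16.6
ee_pos: [0.6398, 0.2097, 0.1024]
eef_rot: [0.92, 0.024, -0.39, 0.01]
contact_force: [-3.5, -1.3, -1.9]
width: 0.684
finger_force: 47.5
```

```bash
python3 -c "
from h import *
prof('w7')"
```

```text
theta 89.7 x at 0,.04,.13 [ 0.0005  0.0003 -0.0001] top z 0.12958431493313471 tcp [-0.0082 -0.0004  0.1024] tooltilt -45.9 [-3.5 -1.3 -1.9] [-0.19  1.03 -0.25  1.02 -0.04  1.87 -1.92] 47.48002231121063 0.6839011821712694
```

>>> apply_moves([
  [[0.5,0,0.5],[0,0,0],1],
  [[0,0,0],[0,0,0],1],
  [[0,0,0],[0,0,0],-0.4],
  [[0,0,0],[0,0,0],-0.5],
  [[0,0,0],[0,0,0],-0.7],
  [[0,0,0],[0,0,0],-1],
  [[0,0,0],[0,0,0],-1],
  [[0,0,0],[0,0,0],-1],
])

```text
time: 17.65
ee_pos: [0.6399, 0.2098, 0.1017]
eef_rot: [0.921, 0.024, -0.39, 0.009]
contact_force: [0.9, 0.0, 0.1]
width: 1.002
finger_force: 0.0
```

```bash
python3 -c "
from h import *
prof('w8')"
```

```text
theta 90.4 x at 0,.04,.13 [0.     0.0004 0.0011] top z 0.12903942656648834 tcp [-0.0082 -0.0002  0.1017] tooltilt -45.9 [0.9 0.  0.1] [-0.19  1.03 -0.25  1.02 -0.04  1.87 -1.92] 0.0 1.0023970141267025
```

```bash
python3 - <<'E'
from h import *
s=env.observe();p=s["ee_pos"];r=R.from_quat(s["eef_rot"]);q=p-.12*r.as_matrix()[:,2];print(q)
print(rot(SY,-46).as_quat())
a=([q[0],q[1],.23],SY,0); plan([(a[0],SY,0,8)],start=(q,SY,-46)); print()
plan([(st(-.009,0,.25),SY+90,0,10)],start=a)
E
```

```text
[0.72593615 0.21411467 0.18519362]
[ 0.92015709  0.02530051 -0.39058351  0.01073943]
[[-4.0, 0.0, -3.9], [0.0, 0.1, 0.0]]
[[-3.6, 0.0, -4.3], [0.0, 0.1, 0.0]]
[[-3.2, 0.0, -4.6], [0.0, 0.1, 0.0]]
[[-2.7, 0.0, -4.9], [0.0, 0.1, 0.0]]
[[-2.2, 0.0, -5.2], [0.0, 0.1, 0.0]]
[[-1.7, 0.0, -5.3], [0.0, 0.1, 0.0]]
[[-1.1, 0.0, -5.5], [0.0, 0.1, 0.0]]
[[-0.6, 0.0, -5.6], [0.0, 0.1, 0.0]]

[[-8.7, -0.1, -2.0], [0.0, 0.0, -0.157]]
[[-8.6, -1.4, -2.0], [0.0, 0.0, -0.157]]
[[-8.3, -2.8, -2.0], [0.0, 0.0, -0.157]]
[[-7.7, -4.0, -2.0], [0.0, 0.0, -0.157]]
[[-7.0, -5.2, -2.0], [0.0, 0.0, -0.157]]
[[-6.1, -6.2, -2.0], [0.0, 0.0, -0.157]]
[[-5.1, -7.1, -2.0], [0.0, 0.0, -0.157]]
[[-3.9, -7.8, -2.0], [0.0, 0.0, -0.157]]
[[-2.6, -8.3, -2.0], [0.0, 0.0, -0.157]]
[[-1.3, -8.6, -2.0], [0.0, 0.0, -0.157]]
```

>>> apply_moves([
  [[0,0,-6],[0,0,0],-1],
  [[0,0,-10],[0,0,0],-1],
  [[0,0,-14],[0,0,0],-1],
  [[0,0,-15],[0,0,0],-1],
  [[0,0,-15],[0,0,0],-1],
  [[0,0,-10],[0,0,0],-1],
  [[-7,0,-7],[0,0.05,0],-1],
  [[-7,0,-7],[0,0.1,0],-1],
])

```text
time: 18.7
ee_pos: [0.6765, 0.2101, 0.161]
eef_rot: [0.95, 0.023, -0.311, 0.005]
contact_force: [-0.8, 0.3, -0.4]
width: 1.003
finger_force: 0.0
```

```bash
python3 - <<'E'
from h import *
s=env.observe();print(s["joint_pos"].round(2),s["ee_pos"],R.from_quat(s["eef_rot"]).as_matrix().round(3).tolist())
a=([.69,.212,.24],SY,0); plan([(a[0],SY,0,8)]); print()
plan([(st(-.009,0,.25),SY+90,0,10)],start=a)
E
```

```text
[-0.23  0.94 -0.15  0.98 -0.07  1.83 -1.88] [0.67652669 0.21010726 0.16101478] [[0.806, 0.047, -0.591], [0.041, -0.999, -0.024], [-0.591, -0.005, -0.807]]
[[-4.5, -0.2, -9.0], [-0.001, 0.079, -0.001]]
[[-3.7, -0.2, -9.3], [-0.001, 0.079, -0.001]]
[[-3.0, -0.2, -9.6], [-0.001, 0.079, -0.001]]
[[-2.2, -0.2, -9.8], [-0.001, 0.079, -0.001]]
[[-1.5, -0.2, -9.9], [-0.001, 0.079, -0.001]]
[[-0.7, -0.2, -10.0], [-0.001, 0.079, -0.001]]
[[0.1, -0.2, -10.0], [-0.001, 0.079, -0.001]]
[[0.9, -0.2, -10.0], [-0.001, 0.079, -0.001]]

[[-5.1, -0.1, -1.0], [0.0, 0.0, -0.157]]
[[-5.0, -0.9, -1.0], [0.0, 0.0, -0.157]]
[[-4.8, -1.7, -1.0], [0.0, 0.0, -0.157]]
[[-4.5, -2.4, -1.0], [0.0, 0.0, -0.157]]
[[-4.1, -3.1, -1.0], [0.0, 0.0, -0.157]]
[[-3.6, -3.7, -1.0], [0.0, 0.0, -0.157]]
[[-2.9, -4.2, -1.0], [0.0, 0.0, -0.157]]
[[-2.2, -4.6, -1.0], [0.0, 0.0, -0.157]]
[[-1.5, -4.9, -1.0], [0.0, 0.0, -0.157]]
[[-0.7, -5.1, -1.0], [0.0, 0.0, -0.157]]
```

>>> apply_moves([
  [[-5,0,-10],[0,0.079,0],-1],
  [[-4,0,-10],[0,0.079,0],-1],
  [[-3,0,-10],[0,0.079,0],-1],
  [[-2,0,-10],[0,0.079,0],-1],
  [[-1,0,-10],[0,0.079,0],-1],
  [[-1,0,-10],[0,0.079,0],-1],
  [[0,0,-10],[0,0.079,0],-1],
  [[0,0,-10],[0,0.079,0],-1],
])

```text
time: 19.7
ee_pos: [0.69, 0.2107, 0.2448]
eef_rot: [1.0, 0.024, 0.001, -0.003]
contact_force: [-0.2, 0.7, 0.4]
width: 0.997
finger_force: 0.0
```

>>> apply_moves([
  [[-5,0,0],[0,0,-0.157],-1],
  [[-5,-1,0],[0,0,-0.157],-1],
  [[-5,-2,0],[0,0,-0.157],-1],
  [[-4.5,-2.5,0],[0,0,-0.157],-1],
  [[-4,-3,0],[0,0,-0.157],-1],
  [[-3.5,-3.5,0],[0,0,-0.157],-1],
  [[-3,-4,0],[0,0,-0.157],-1],
  [[-2,-4.5,0],[0,0,-0.157],-1],
])

```text
time: 20.7
ee_pos: [0.6492, 0.2096, 0.2444]
eef_rot: [0.794, 0.609, 0.001, -0.002]
contact_force: [0.8, -0.3, 0.9]
width: 1.002
finger_force: 0.0
```

```bash
python3 - <<'E'
from h import *
s=env.observe();print(s["joint_pos"].round(2),s["ee_pos"],R.from_quat(s["eef_rot"]).as_matrix().round(3).tolist())
p,P,T=cloud("wrist"); save(p,"w9.png")
Q=P.reshape(-1,3);Q=R.from_euler("z",-SY,degrees=True).apply(Q-S0);Q=Q[(Q[:,2]>.12)&(Q[:,2]<.14)&(abs(Q[:,0])<.06)&(abs(Q[:,1])<.06)]
print(len(Q)); 
if len(Q): print(np.median(Q[:,2]),cv2.minAreaRect((Q[:,:2]*1000).astype(np.float32)))
plan([(st(-.009,0,.2),SY+90,0,4)])
E
```

```text
[-0.09  0.51 -0.42  1.48  0.21  1.2  -0.8 ] [0.64924955 0.2096331  0.24444107] [[0.259, 0.966, -0.001], [0.966, -0.259, 0.005], [0.005, -0.003, -1.0]]
1224
0.1299586703261528 ((-9.215387344360352, -0.14468002319335938), (60.351863861083984, 18.295175552368164), 89.71941375732422)
[[-0.6, -2.3, 11.1], [-0.001, -0.001, -0.078]]
[[-0.4, -2.4, 11.1], [-0.001, -0.001, -0.078]]
[[-0.2, -2.4, 11.1], [-0.001, -0.001, -0.078]]
[[-0.0, -2.4, 11.1], [-0.001, -0.001, -0.078]]
```

View pics/w9.png

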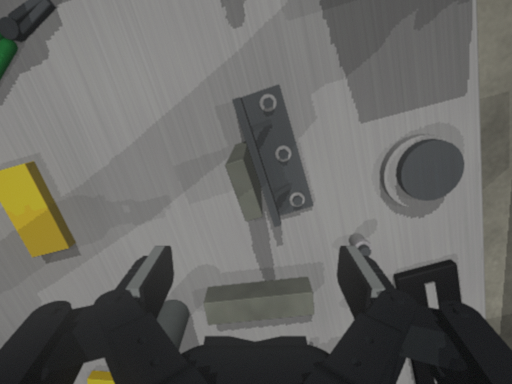

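The coupon stands flush at the stop (245,180), with its top at z = 130 mm and its centre 9.2 mm from the face. Now I take it across its thickness.

>>> apply_moves([
  [[-0.5,-2.3,11],[-0.001,-0.001,-0.078],-1],
  [[-0.5,-2.4,11],[-0.001,-0.001,-0.078],-1],
  [[0,-2.4,11],[-0.001,-0.001,-0.078],-1],
  [[0,-2.4,11],[-0.001,-0.001,-0.078],-1],
  [[0,0,15],[0,0,0],-1],
  [[0,0,15],[0,0,0],-1],
  [[0,0,0],[0,0,0],-1],
  [[0,0,0],[0,0,0],-1],
])

```text
time: 21.75
ee_pos: [0.6402, 0.2105, 0.1702]
eef_rot: [0.691, 0.722, 0.001, 0.001]
contact_force: [0.3, 0.5, 0.3]
width: 1.001
finger_force: 0.0
```

```bash
python3 - <<'E'
from h import *
s=env.observe();print(s["joint_pos"].round(2),s["ee_pos"],R.from_quat(s["eef_rot"]).as_matrix().round(3).tolist())
plan([(st(-.009,0,.102),SY+90,0,5)])
E
```

```text
[-0.06  0.56 -0.47  1.58  0.28  1.06 -0.56] [0.64016303 0.21047191 0.17018595] [[-0.044, 0.999, 0.002], [0.999, 0.044, 0.001], [0.001, 0.002, -1.0]]
[[-0.1, -0.3, 13.6], [0.0, -0.0, -0.002]]
[[-0.1, -0.3, 13.6], [0.0, -0.0, -0.002]]
[[-0.1, -0.3, 13.6], [0.0, -0.0, -0.002]]
[[-0.1, -0.2, 13.6], [0.0, -0.0, -0.002]]
[[-0.1, -0.2, 13.6], [0.0, -0.0, -0.002]]
```

>>> apply_moves([
  [[0,-0.3,13.6],[0,0,-0.002],-1],
  [[0,-0.3,13.6],[0,0,-0.002],-1],
  [[0,-0.3,13.6],[0,0,-0.002],-1],
  [[0,-0.3,13.6],[0,0,-0.002],-1],
  [[0,-0.2,13.6],[0,0,-0.002],-1],
  [[0,0,0],[0,0,0],-0.5],
  [[0,0,0],[0,0,0],0],
  [[0,0,0],[0,0,0],0.2],
])

```text
time: 22.75
ee_pos: [0.639, 0.2105, 0.1026]
eef_rot: [0.688, 0.726, 0.001, 0.001]
contact_force: [0.5, 0.5, -0.2]
width: 0.405
finger_force: 0.0
```

>>> apply_moves([
  [[0,0,0],[0,0,0],0.35],
  [[0,0,0],[0,0,0],0.45],
  [[0,0,0],[0,0,0],0.5],
  [[0,0,0],[0,0,0],0.55],
  [[0,0,0],[0,0,0],0.6],
  [[0,0,0],[0,0,0],1],
  [[0,0,0],[0,0,0],1],
  [[0,0,0],[0,0,0],1],
], newtons=50)

```text
time: 23.75
ee_pos: [0.6386, 0.2103, 0.1021]
eef_rot: [0.688, 0.726, 0.001, 0.0]
contact_force: [-0.3, -0.1, 2.1]
width: 0.209
finger_force: 49.3
```

>>> apply_moves([
  [[0,0,-4],[0,0,0],1],
  [[0,0,-8],[0,0,0],1],
  [[0,0,-20],[0,0,0],1],
  [[0,0,-28],[0,0,0],1],
  [[0,0,-28],[0,0,0],1],
  [[0,0,-28],[0,0,0],1],
  [[0,0,-28],[0,0,0],1],
  [[0,0,-16],[0,0,0],1],
])

```text
time: 24.75
ee_pos: [0.6388, 0.2106, 0.265]
eef_rot: [0.688, 0.726, 0.003, 0.001]
contact_force: [-0.2, 0.5, -3.5]
width: 0.203
finger_force: 49.1
```

```bash
python3 - <<'E'
from h import *
s=env.observe();print(s["joint_pos"].round(2),s["ee_pos"],R.from_quat(s["eef_rot"]).as_matrix().round(3).tolist())
p,P,T=cloud("top"); save(p,"t2.png"); np.savez("t2.npz",p=p,P=P)
plan([([.56,-.0,.29],84,0,5),([.5,-.14,.29],78,0,4)])
E
```

```text
[-0.05  0.48 -0.49  1.48  0.24  1.23 -0.52] [0.63881089 0.21062571 0.26499561] [[-0.055, 0.998, 0.005], [0.999, 0.055, 0.002], [0.002, 0.005, -1.0]]
[[-41.3, -18.1, -4.9], [0.002, -0.001, 0.032]]
[[-41.8, -16.8, -4.9], [0.002, -0.001, 0.032]]
[[-42.3, -15.5, -4.8], [0.002, -0.001, 0.032]]
[[-42.8, -14.1, -4.8], [0.002, -0.001, 0.032]]
[[-43.2, -12.8, -4.7], [0.002, -0.001, 0.032]]
[[-36.4, -11.3, -0.0], [-0.0, -0.0, 0.026]]
[[-36.7, -10.3, -0.0], [-0.0, -0.0, 0.026]]
[[-36.9, -9.3, -0.0], [-0.0, -0.0, 0.026]]
[[-37.1, -8.4, -0.0], [-0.0, -0.0, 0.026]]
```

```bash
python3 - <<'E'
from h import *
plan([([.55,-.06,.29],84,0,7),([.568,-.35,.29],78,0,7)])
E
```

```text
[[-37.9, -14.8, -3.6], [0.001, -0.0, 0.023]]
[[-38.3, -14.0, -3.5], [0.001, -0.0, 0.023]]
[[-38.6, -13.1, -3.5], [0.001, -0.0, 0.023]]
[[-38.9, -12.2, -3.5], [0.001, -0.0, 0.023]]
[[-39.1, -11.3, -3.4], [0.001, -0.0, 0.023]]
[[-39.4, -10.5, -3.4], [0.001, -0.0, 0.023]]
[[-39.6, -9.6, -3.4], [0.001, -0.0, 0.023]]
[[-40.9, 6.9, 0.0], [-0.0, -0.0, 0.015]]
[[-40.8, 7.5, 0.0], [-0.0, -0.0, 0.015]]
[[-40.7, 8.1, 0.0], [-0.0, -0.0, 0.015]]
[[-40.6, 8.7, 0.0], [-0.0, -0.0, 0.015]]
[[-40.4, 9.3, 0.0], [-0.0, -0.0, 0.015]]
[[-40.3, 9.9, 0.0], [-0.0, -0.0, 0.015]]
[[-40.2, 10.5, 0.0], [-0.0, -0.0, 0.015]]
```

>>> apply_moves([
  [[-20,-8,-3.5],[0,0,0.012],1],
  [[-38,-14,-3.5],[0,0,0.023],1],
  [[-38,-13,-3.5],[0,0,0.023],1],
  [[-39,-12,-3.5],[0,0,0.023],1],
  [[-39,-11,-3.5],[0,0,0.023],1],
  [[-39,-11,-3.5],[0,0,0.023],1],
  [[-39,-10,-3.5],[0,0,0.023],1],
  [[-20,-7,0],[0,0,0.012],1],
])

```text
time: 25.8
ee_pos: [0.5463, -0.0642, 0.2853]
eef_rot: [0.746, 0.666, -0.0, 0.0]
contact_force: [0.0, -0.4, -2.9]
width: 0.201
finger_force: 49.2
```

>>> apply_moves([
  [[-41,7,0],[0,0,0.015],1],
  [[-41,7.5,0],[0,0,0.015],1],
  [[-41,8,0],[0,0,0.015],1],
  [[-40,9,0],[0,0,0.015],1],
  [[-40,9,0],[0,0,0.015],1],
  [[-40,10,0],[0,0,0.015],1],
  [[-40,10,0],[0,0,0.015],1],
  [[0,0,0],[0,0,0],1],
])

```text
time: 26.8
ee_pos: [0.5629, -0.354, 0.2841]
eef_rot: [0.78, 0.626, -0.0, -0.0]
contact_force: [-0.3, 0.9, -3.8]
width: 0.201
finger_force: 49.5
```

```bash
python3 - <<'E'
from h import *
s=env.observe();print(s["joint_pos"].round(2),s["ee_pos"],R.from_quat(s["eef_rot"]).as_matrix().round(3).tolist())
p,P,T=cloud("wrist"); save(p,"w10.png"); np.savez("w10.npz",p=p,P=P,T=T)
F0=np.array([.5945,-.2335,0]);FY=-12.1
Q=R.from_euler("z",-FY,degrees=True).apply(P.reshape(-1,3)-F0)
for lo,hi in((.116,.13),(.02,.028)):
    q=Q[(Q[:,2]>lo)&(Q[:,2]<hi)&(abs(Q[:,0])<.09)&(abs(Q[:,1])<.12)]; print(lo,len(q),np.median(q[:,2]))
    for s_ in (1,-1):
        k=q[q[:,1]*s_>0] if lo>.1 else q[(q[:,0]*s_>0)&(abs(q[:,1])<.03)]
        if len(k)>20: print(s_,len(k),[np.round(x,1) for x in cv2.minAreaRect((k[:,:2]*1000).astype(np.float32))],k.min(0).round(4),k.max(0).round(4))
E
```

```text
[ 0.67  0.43 -0.25  1.48  0.11  1.24  0.19] [ 0.56290568 -0.35401212  0.28405867] [[0.217, 0.976, -0.001], [0.976, -0.217, -0.0], [-0.0, -0.001, -1.0]]
0.116 1354 0.1238386942481727
1 649 [array([ 0.9, 38.3]), array([ 7.1, 55.4]), np.float64(89.7)] [-0.0268  0.0348  0.1161] [0.0286 0.042  0.1271]
-1 705 [array([  1.2, -42.7]), array([11.5, 55.4]), np.float64(89.6)] [-0.0265 -0.0486  0.1216] [ 0.0289 -0.0368  0.1262]
0.02 3664 0.024181321934000716
1 1375 [array([33.9,  0.1]), array([37.6, 59.7]), np.float64(0.1)] [ 0.0151 -0.0297  0.0212] [0.0528 0.03   0.0275]
-1 1344 [array([-32.3,  -0. ]), array([58.5, 38.1]), np.float64(90.0)] [-0.0513 -0.0293  0.02  ] [-0.0132  0.0292  0.028 ]
```

View pics/w10.png

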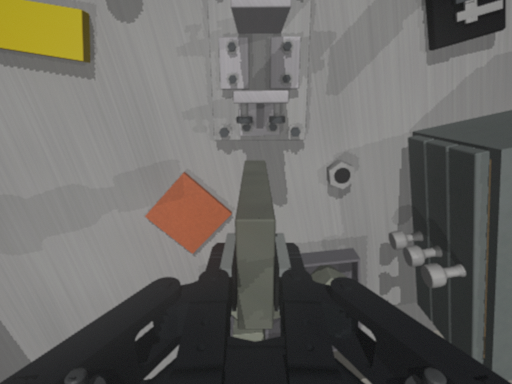

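```bash
python3 - <<'E'
from h import *
d=np.load("w10.npz");P=d["P"].reshape(-1,3);s=env.observe()
q=R.from_quat(s["eef_rot"]).inv().apply(P-s["ee_pos"]); k=q[(abs(q[:,1])<.02)&(q[:,2]>.01)&(q[:,2]<.115)&(q[:,0]>.015)&(q[:,0]<.05)]
print(len(k))
for a in np.arange(.01,.115,.015):
    j=k[abs(k[:,2]-a-.005)<.004]
    if len(j)>5: print(a,np.median(j[:,0]).round(4),np.percentile(j[:,1],[2,98]).round(4))
print(k[:,2].max())
plan([([.5953,-.2347,.284],77.8,0,6)])
E
```

```text
833
0.01 0.0264 [-0.0081  0.0086]
0.025 0.0263 [-0.008   0.0086]
0.04 0.0263 [-0.008   0.0086]
0.05500000000000001 0.0262 [-0.008   0.0087]
0.07 0.0262 [-0.0083  0.0085]
0.085 0.0261 [-0.0082  0.0085]
0.10116858453225717
[[20.0, 1.0, 0.1], [-0.0, -0.0, -0.0]]
[[20.0, 1.0, 0.1], [-0.0, -0.0, -0.0]]
[[20.0, 1.0, 0.1], [-0.0, -0.0, -0.0]]
[[20.0, 1.0, 0.1], [-0.0, -0.0, -0.0]]
[[20.0, 1.0, 0.1], [-0.0, -0.0, -0.0]]
[[20.0, 1.0, 0.1], [-0.0, -0.0, -0.0]]
```

>>> apply_moves([
  [[12,1,0],[0,0,0],1],
  [[20,1,0],[0,0,0],1],
  [[26,1,0],[0,0,0],1],
  [[26,1,0],[0,0,0],1],
  [[20,1,0],[0,0,0],1],
  [[12,1,0],[0,0,0],1],
  [[5.5,0,0],[0,0,0],1],
  [[0,0,0],[0,0,0],1],
])

```text
time: 27.85
ee_pos: [0.5962, -0.2324, 0.286]
eef_rot: [0.778, 0.628, 0.001, 0.0]
contact_force: [-0.7, -0.1, -3.1]
width: 0.198
finger_force: 49.5
```

```bash
python3 - <<'E'
from h import *
s=env.observe();print(s["joint_pos"].round(2),s["ee_pos"])
plan([([.5956,-.2332,.284],77.8,0,1),([.5956,-.2332,.15],77.8,0,6),([.5956,-.2332,.1175],77.8,0,4)])
E
```

```text
[ 0.52  0.39 -0.3   1.54  0.12  1.23 -0.01] [ 0.59622334 -0.23236797  0.28595712]
[[-0.9, -0.4, 2.0], [0.002, -0.001, 0.0]]
[[0.0, -0.0, 22.3], [-0.0, 0.0, 0.0]]
[[0.0, -0.0, 22.3], [-0.0, 0.0, 0.0]]
[[0.0, -0.0, 22.3], [-0.0, 0.0, 0.0]]
[[0.0, -0.0, 22.3], [-0.0, 0.0, 0.0]]
[[0.0, -0.0, 22.3], [-0.0, 0.0, 0.0]]
[[0.0, -0.0, 22.3], [-0.0, 0.0, 0.0]]
[[-0.0, -0.0, 8.1], [-0.0, -0.0, 0.0]]
[[0.0, -0.0, 8.1], [-0.0, -0.0, 0.0]]
[[0.0, -0.0, 8.1], [-0.0, -0.0, 0.0]]
[[0.0, -0.0, 8.1], [-0.0, -0.0, 0.0]]
```

Down to about z = 0.20, so the foot sits between the cheeks at about 0.10, above the slides. Then I check the gap to the cheek.

>>> apply_moves([
  [[-0.9,-0.4,2],[0.002,-0.001,0],1],
  [[0,0,12],[0,0,0],1],
  [[0,0,16],[0,0,0],1],
  [[0,0,16],[0,0,0],1],
  [[0,0,16],[0,0,0],1],
  [[0,0,14],[0,0,0],1],
  [[0,0,10],[0,0,0],1],
  [[0,0,0],[0,0,0],1],
])

```text
time: 28.85
ee_pos: [0.5953, -0.2327, 0.199]
eef_rot: [0.778, 0.628, -0.001, -0.001]
contact_force: [-0.3, -0.2, -2.7]
width: 0.2
finger_force: 49.5
```

```bash
python3 - <<'E'
from h import *
s=env.observe();print(s["ee_pos"],s["contact_force"])
p,P,T=cloud("wrist"); save(p,"w11.png")
q=R.from_quat(s["eef_rot"]).inv().apply(P.reshape(-1,3)-s["ee_pos"]); zb=s["ee_pos"][2]
k=q[(abs(q[:,1])<.005)&(q[:,0]>.0)&(q[:,0]<.07)]; w=zb-k[:,2]
for a in np.arange(.09,.24,.01):
    j=k[abs(w-a)<.005]; 
    if len(j): print(a.round(3),len(j),j[:,0].min().round(4),np.median(j[:,0]).round(4),j[:,0].max().round(4))
c=q[(abs(q[:,1])<.04)&(q[:,0]>.02)&(abs(zb-q[:,2]-.124)<.005)]; print("cheek top",len(c),c.min(0).round(4),c.max(0).round(4))
c=c[c[:,0]>.03]; print(c.min(0),c.max(0))
plan([([.5956,-.2332,.15],77.8,0,4)])
E
```

```text
[ 0.5952675  -0.23269306  0.19901824] [-0.27251449 -0.1863963  -2.67471178]
0.09 17 0.0463 0.0464 0.0466
0.1 33 0.0293 0.0463 0.0467
0.11 57 0.0294 0.0298 0.0467
0.12 247 0.0293 0.0398 0.0466
0.13 51 0.0294 0.0297 0.0453
0.14 44 0.0291 0.0296 0.03
0.15 52 0.0293 0.0296 0.0299
0.16 63 0.0294 0.0296 0.03
0.17 69 0.0292 0.0297 0.0303
0.18 86 0.0293 0.0296 0.0303
0.19 93 0.0291 0.0297 0.0303
0.2 125 0.0293 0.0297 0.0301
0.21 141 0.029 0.0297 0.0304
0.22 182 0.0292 0.0297 0.0303
0.23 1335 0.0 0.0163 0.0303
cheek top 1225 [ 0.0285 -0.027   0.0704] [0.0468 0.0287 0.08  ]
[ 0.03465689 -0.02695232  0.07303801] [0.04676053 0.0286628  0.08001546]
[[-0.1, -0.0, 12.5], [-0.0, -0.0, 0.0]]
[[-0.1, -0.0, 12.5], [-0.0, -0.0, 0.0]]
[[-0.1, -0.0, 12.5], [-0.0, -0.0, 0.0]]
[[-0.1, -0.0, 12.5], [-0.0, -0.0, 0.0]]
```

View pics/w11.png

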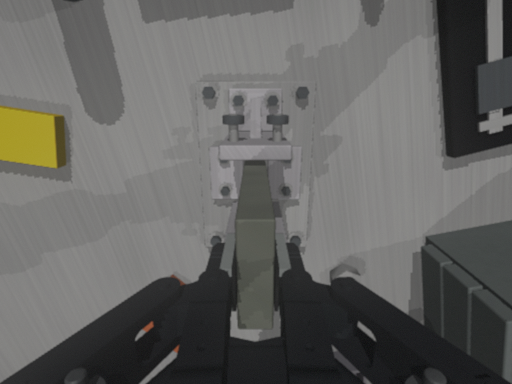

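The coupon's lower end is between the cheeks, with the near cheek at (255,152) about 5 mm clear of its side. I shift by -1 mm and descend.

>>> apply_moves([
  [[-1,0.5,4],[0,0,0],1],
  [[0,0,12],[0,0,0],1],
  [[0,0,14],[0,0,0],1],
  [[0,0,14],[0,0,0],1],
  [[0,0,14],[0,0,0],1],
  [[0,0,10],[0,0,0],1],
  [[0,0,6],[0,0,0],1],
  [[0,0,3],[0,0,0],1],
])

```text
time: 29.9
ee_pos: [0.596, -0.2339, 0.1227]
eef_rot: [0.778, 0.628, -0.0, -0.0]
contact_force: [-0.3, -0.4, -3.9]
width: 0.2
finger_force: 49.5
```

>>> apply_moves([
  [[0,0,1.5],[0,0,0],1],
  [[0,0,1],[0,0,0],1],
  [[0,0,1],[0,0,0],1],
  [[0,0,1],[0,0,0],1],
  [[0,0,0.5],[0,0,0],1],
  [[0,0,0],[0,0,0],1],
  [[0,0,0],[0,0,0],1],
  [[0,0,0],[0,0,0],1],
])

```text
time: 30.9
ee_pos: [0.596, -0.2339, 0.1181]
eef_rot: [0.778, 0.628, -0.0, -0.0]
contact_force: [-0.2, 0.2, -3.7]
width: 0.204
finger_force: 49.5
```

>>> apply_moves([
  [[0,0,0.6],[0,0,0],1],
  [[0,0,0.5],[0,0,0],1],
  [[0,0,0.5],[0,0,0],1],
  [[0,0,0.4],[0,0,0],1],
  [[0,0,0.3],[0,0,0],1],
  [[0,0,0],[0,0,0],1],
  [[0,0,0],[0,0,0],1],
  [[0,0,0],[0,0,0],1],
])

```text
time: 31.9
ee_pos: [0.596, -0.2339, 0.116]
eef_rot: [0.778, 0.628, -0.0, -0.0]
contact_force: [-1.2, 0.3, 1.4]
width: 0.201
finger_force: 50.2
```

```bash
python3 - <<'E'
from h import *
s=env.observe();print(s["ee_pos"],s["contact_force"])
p,P,T=cloud("wrist")
q=R.from_quat(s["eef_rot"]).inv().apply(P.reshape(-1,3)-s["ee_pos"]); zb=s["ee_pos"][2]
t=q[(abs(q[:,0])<.04)&(abs(q[:,1])<.012)&(abs(zb-q[:,2]-.144)<.006)]; print(len(t),np.median(zb-t[:,2]) if len(t) else 0, t[:,0].min(),t[:,0].max())
c=q[(abs(q[:,1])<.035)&(q[:,0]>.0315)&(q[:,0]<.06)&(abs(zb-q[:,2]-.124)<.003)]; print(len(c),c.min(0),c.max(0))
E
```

```text
[ 0.59598038 -0.23394574  0.11604688] [-1.19928664  0.3290034   1.44141439]
4591 0.14392563363368818 -0.030741362238619865 0.030271355581525317
2698 [ 0.03592778 -0.02831165 -0.00997038] [ 0.04811095  0.02757207 -0.00496175]
```

>>> apply_moves([
  [[0,0,0],[0,0,0],0.5],
  [[0,0,0],[0,0,0],0.3],
  [[0,0,0],[0,0,0],0],
  [[0,0,0],[0,0,0],-0.3],
  [[0,0,0],[0,0,0],-0.6],
  [[0,0,0],[0,0,0],-0.6],
  [[0,0,-4],[0,0,0],-0.6],
  [[0,0,-10],[0,0,0],-0.6],
])

```text
time: 32.95
ee_pos: [0.5957, -0.2338, 0.1298]
eef_rot: [0.778, 0.628, -0.0, -0.001]
contact_force: [-0.4, -0.3, -0.3]
width: 0.803
finger_force: 0.0
```

>>> apply_moves([
  [[0,0,-15],[0,0,0],-0.6],
  [[0,0,-20],[0,0,0],-0.6],
  [[0,0,-25],[0,0,0],-0.6],
  [[0,0,-25],[0,0,0],-0.6],
  [[0,0,-25],[0,0,0],-0.6],
  [[0,0,-15],[0,0,0],-0.6],
  [[0,0,0],[0,0,0],-0.6],
  [[0,0,0],[0,0,0],-0.6],
])

```text
time: 33.95
ee_pos: [0.5954, -0.2338, 0.2538]
eef_rot: [0.778, 0.628, -0.001, -0.001]
contact_force: [0.3, -0.2, -0.3]
width: 0.798
finger_force: 0.0
```

```bash
python3 - <<'E'
from h import *
s=env.observe();print(s["ee_pos"],s["contact_force"])
p,P,T=cloud("wrist"); save(p,"w12.png")
Q=R.from_euler("z",12.1,degrees=True).apply(P.reshape(-1,3)-[.5953,-.2347,.014])
t=Q[(Q[:,2]>.125)&(Q[:,2]<.137)&(abs(Q[:,0])<.03)&(abs(Q[:,1])<.045)]; print(len(t),np.median(t[:,2]),cv2.minAreaRect((t[:,:2]*1000).astype(np.float32)))
E
```

```text
[ 0.59540373 -0.23382847  0.25384236] [ 0.26607465 -0.17762474 -0.27516793]
1194 0.1300024902388959 ((1.0116853713989258, 0.8985500335693359), (59.41435623168945, 17.477235794067383), 89.37838745117188)
```

The coupon's top is level at 130 mm above the groove floor, about 1 mm off centre each way, and it is released. I hand it in.

```bash
python3 -c "
from cell import env
print(env.job_done())"
```

```text
the job is handed in; nothing more can be done
None
```

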